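# Fit the pressing plate on the decal jig and hold it down

### The arm

A 7-joint arm with a two-finger parallel gripper is mounted at the origin on the work surface. World frame = base frame: x ahead of the robot, y to its left, z up, the work surface at z = 0. Lengths are in m, angles in rad, forces in N, time in s.
With the tool pointing down it reaches from about 0.35 to 0.9 m from the base axis. Payload 8.1 kg.
Tool frame: the origin (TCP) lies midway between the tips of the shut fingers; the grasp point (between the pads) lies 19 mm behind it; z points along the fingers, y is the line along which they close (so a half turn about z gives the same grasp; the last joint's range is limited). The gripper opens to 92 mm and grips with 3 to 60 N. Pads are 19 mm wide; open, the fingers measure 130 mm over their backs; the gripper's body (75 mm by 190 mm) begins 47 mm behind the grasp point.
Start: joints at [-1.327, 0.434, 0.025, 1.573, -0.012, 1.134, -0.075], TCP at [0.212, 0.588, 0.227] pointing down, gripper open.
Joint ranges: [-2.62, 2.62], [-0.44, 2.09], [-1.27, 1.32], [0.08, 2.57], [-1.32, 4.46], [0.12, 2], [-2.74, 2.74]. Speed limits (rad/s): [2.22, 2.22, 3.01, 3.01, 3.14, 3.14, 3.14].

### API

Orientations are given as a rotation vector (axis times angle).
In Python, from cell import arm gives the robot as it stands.
- The arm moves only by the tool carry_out, never from a script. Its arguments are lists of equal length, an entry for each row: "claw": the finger opening in cm, from 0 to 9.18; "delta_pos": the shift along the tool's x, y, z in cm, a list of three; "angular": the turn, a rotation vector about the tool's x, y, z in rad, a list of three. In form: {"claw": [claw, ...], "delta_pos": [[dx, dy, dz], ...], "angular": [[ax, ay, az], ...]}. A call has 1 to 20 rows; each row shifts and turns the commanded pose from where the row before left it, along the tool's axes as they then stand; what a row does not reach is not made up. A row lasts 1/10 s, in which the tool goes at most 50 mm and 8.59 degrees, less where a joint would pass 70% of its speed; a pose out of reach is approached as far as the arm can. A call with a gripper value outside its range is refused whole. The fingers move at their own pace and stop on an object; "force" is the grip in N (left out, the last holds). Time passes only in rows, so rows that do not move let the fingers close. It gives the time, the measured TCP pose, the force, the opening and the grip force at its end, in the units of the state.
- arm.observe(): the state, without advancing time (a new reading comes with each control period).
- arm.get_image(name): name is "scene" or "top" or "wrist"; returns a dict with "frame" (384x512x3 uint8, red, green, blue), "mtx" (3x3 intrinsics, pixels), "T" (4x4, takes a point from camera to world coordinates). Camera axes: x right, y down, z forward; pixel columns grow to the right and rows downward; lengths in m; the calibration is good to about 2 mm. A picture is of the moment at which its call begins. There is no depth.
- arm.sign_off(): hands the job in; it is judged then, once.
Trained networks look in a picture, given as the dict that the camera call returned (one of the last four; its "shot" number tells which), for a name from the list of things; names that differ only in an ending like _2 or _b are one class to them, and where a whole thing is asked for, a point or a joint stands for the part that bears it (a point fixed in the world has none). Each returns a list of dicts, best first, with "conf" (0 to 1); they miss things now and then, are a little off and sometimes report something else, mostly with a low value. They report only what shows in the picture. A call takes as long as a camera call. They do not tell look-alikes from the thing itself.
- arm.look_for(label, picture): "centre" ([column, row] as shares, 0 to 1, of the picture: columns of its width, rows of its height, amid what is visible of it).
- arm.trace(label, picture): "region" (384x512 bool, what is visible of it) and "centre" ([column, row] as shares, 0 to 1, of the picture: columns of its width, rows of its height, amid what is visible of it).
- arm.place_of(label, picture): "centre" ([column, row] as shares, 0 to 1, of the picture: columns of its width, rows of its height: a listed point, or the origin of a listed thing).
The state is a dict: "clock": time; "joints": joint angles; "dq": joint speeds; "joint_efforts": joint torques, N m; "position": TCP position; "ee_rot": TCP orientation; "force": force on the tool from outside, world axes, zero at the start; "ft_torque": the same for the moment, N m; "width": opening from 0.0 (shut) to 1.0 (fully open); "gripper_force": force on a finger pad.
Only numpy, scipy, OpenCV 4.12 (cv2) and the standard library are available. Lean on these libraries where they do the work, as an engineer would, in place of code of your own. Each camera call takes 0.05 s, during which the arm holds its last target. There are 200 camera calls.

### The job

Take the loose pressing plate by its handle, lay it square and level over the sprung pad of the press jig, where two name tags wait, and slide it along until the jig's locating pin, hidden under the plate, drops into the bore below the handle and the plate lies flat. Press it down gently until the pad has sunk about 5 mm, never to its stop at 10 mm, and finish while still gripping the plate and holding it down there. The handle is thin plastic: grip it with no more than about 50 N; leave the tumbler, pen pot and thread spool where they are.

Things in the scene. Friction and masses are not known exactly. Their poses are not given: they have to be found in the camera images.
- plate: Loose pressing plate, about 0.26 kg: aluminium slab 110 (x) x 70 (y) x 12 mm thick, with a black block handle on its middle. A blind bore, 13 mm wide and 24 mm deep, opens downwards in the middle of its underside and runs up into the handle. Origin: centre of the underside, at the bore's mouth; z up. It starts flat on the table. Both ends are alike.
- handle (a point): Point in the middle of the plate's handle, 40 mm above the plate's underside; axes as the plate. The handle is 44 (x) x 26 (y) mm and runs from 12 to 54 mm above the underside; grip it across its 26 mm (y).
- jig: Press jig, fixed: grey base 170 (x) x 110 (y) x 18 mm with a sprung black pad above it. Origin: centre of the base's underside, on the table; x along its length, z up.
- slot (a point): Middle of the pad's slot, which runs along x, 42 mm above the jig's origin; axes as the jig; does not move. The fixed, upright steel pin is clamped in the slot anywhere within 9 mm of here along x (y = 0), place not reported: see it, or feel for it with the plate. 10 mm thick, last 3.5 mm tapering to 5 mm; its tip is 7 mm above the raised pad, so the plate drops 7 mm.
- pad_top (a point): Centre of the pad's top face; the pad is 140 (x) x 80 (y) x 12 mm, its top 42 mm above the table when raised. Axes as the jig; moves down with the pad. Two pale wooden tags lie let into it, one on each side of the slot.
- pad (a joint): How far the pad has sunk, m: 0 raised, 0.010 at its stop. Spring: 5 N before it moves, then 1 N per mm (10 N at 5 mm, the plate's own weight included, which alone does not sink it).
- tumbler: Blue tumbler with white lid, 72 mm across, 170 mm tall, standing; origin under its centre. Leave alone.
- pen_pot: Red pot of pens, 72 mm across, about 140 mm tall; origin under its centre. Leave alone.
- spool: Thread spool standing on end, 48 mm across, 50 mm tall; origin under its centre. Leave alone.
There are look-alikes about, which are no part of the job. There is more than one size of the plate; the one meant has the size given above.

How it is judged:
At the end, for the whole second after the job is handed in: The plate sits on the pin and flat on the pad (within 2 mm and 0.05 rad), square with the jig within 0.15 rad, its middle within 5 mm of the jig's centre line, and the fingers still hold it down so that the pad stays sunk 3 to 7.5 mm, at rest (value of joint pad between 0.003 and 0.0075 m and z of plate in the frame of pad_top between -0.002 and 0.002 m and x of plate in the frame of pad_top between -0.014 and 0.014 m and y of plate in the frame of pad_top between -0.005 and 0.005 m and angle between the x axis of plate and the x axis of jig, either way round below 0.15 rad and angle between plate's own z axis and vertical below 0.05 rad and contact force between the fingers and plate above 2 N and linear speed of plate below 0.02 m/s); the arm keeps its last pose, push and grip.
It fails at once if the pad is pressed down to its stop (more than 9 mm) (value of joint pad above 0.009 m).
It fails at once if the plate is gripped or pressed by the fingers with more than 140 N, both pads together (contact force between the fingers and plate above 140 N).
It fails at once if a bystander is moved more than 20 mm (distance of any of tumbler, pen_pot, spool from where it was at the start of the episode above 0.02 m).
It also fails if it takes over 48 s, if anything falls off the work surface, if the arm or the gripper's body presses on something with over 40 N, if the wrist force passes 120 N, or if a joint passes its speed limit or range.

## Working session

There is one attempt and no reset: what is moved stays moved. The work goes in short steps, Python scripts to look and compute and a tool call to move; the robot and the scene stay as the last step left them, time stands still between calls to the robot, and variables do not carry over. Pictures are saved under pics/ and viewed, at most 10 in all, crops included, and the job is handed in when it is done.

Besides the shell and the picture viewer there is one more tool, called after ">>>" by a JSON object that holds its "method" and its "body", one argument or row to a line. carry_out: Moves the arm, as the interface text tells. Its arguments: {"type":"object","properties":{"claw":{"type":"array","items":{"type":"number"}},"delta_pos":{"type":"array","items":{"type":"array","items":{"type":"number"}}},"angular":{"type":"array","items":{"type":"array","items":{"type":"number"}}},"force":{"type":"number"}},"required":["claw","delta_pos","angular"]}

```bash
mkdir -p pics; cat > h.py <<'E'
import numpy as np, cv2, pickle
from cell import arm
def ray(p,uv,z):
    K=p["mtx"];T=p["T"]
    d=T[:3,:3]@np.linalg.solve(K,[uv[0],uv[1],1.]);o=T[:3,3]
    return o+d*(z-o[2])/d[2]
def proj(p,X):
    T=np.linalg.inv(p["T"]);c=T[:3,:3]@np.array(X)+T[:3,3];u=p["mtx"]@c
    return u[:2]/u[2]
def px(c): return np.array(c)*[512,384]
def save(p,name,box=None,s=1):
    im=p["frame"][:,:,::-1]
    if box: im=im[box[1]:box[3],box[0]:box[2]]
    cv2.imwrite("pics/"+name,cv2.resize(im,None,fx=s,fy=s,interpolation=cv2.INTER_CUBIC))
E
python3 - <<'E'
from h import *
np.set_printoptions(precision=4,suppress=True)
s=arm.observe();print(s)
P={n:arm.get_image(n) for n in("scene","top")}
pickle.dump(P,open("p0.pkl","wb"))
for n,p in P.items():
    print(n,p["T"][:3,3])
    for l,z in(("plate",0),("handle",.04),("jig",0),("slot",.042),("pad_top",.042),("tumbler",0),("pen_pot",0),("spool",0)):
        for r in arm.place_of(l,p)[:4]: print(l,round(r["conf"],2),px(r["centre"]).round(1),ray(p,px(r["centre"]),z))
im=np.hstack([cv2.resize(P[n]["frame"],(400,300),interpolation=cv2.INTER_AREA) for n in P])
save(P["top"],"top.png",None,1.5)
save(P["scene"],"scene.png",None,1.5)
E
```

```text
{'clock': 0.0, 'joints': array([-1.3266,  0.4352,  0.025 ,  1.5741, -0.0116,  1.134 , -0.0751]), 'dq': array([-0.0016,  0.0002,  0.0003,  0.0001,  0.0009, -0.0004, -0.0004]), 'joint_efforts': array([  0.0005, -66.7854,   0.9853, -31.4459,  -0.0605,   0.0433,
         0.0002]), 'position': array([0.2123, 0.5873, 0.2259]), 'ee_rot': array([-0.5421, -3.0943,  0.0025]), 'force': array([-0.4804, -0.2607,  0.1178]), 'ft_torque': array([ 0.0056,  0.0026, -0.0373]), 'gripper_force': 0.0, 'width': 1.0014594517756379}
scene [ 0.9365 -0.4948  0.8971]
plate 0.74 [250.7 215.9] [ 0.5605 -0.0382  0.    ]
plate 0.69 [217.3 253.9] [ 0.5686 -0.1839  0.    ]
plate 0.66 [180. 219.] [ 0.4168 -0.1697  0.    ]
handle 0.91 [247.4 207.4] [ 0.5531 -0.043   0.04  ]
handle 0.68 [177.2 212. ] [ 0.4182 -0.1734  0.04  ]
handle 0.64 [215.7 245. ] [ 0.565  -0.1818  0.04  ]
handle 0.54 [295.2 171.1] [0.5783 0.1433 0.04  ]
jig 0.95 [292.7 178.9] [0.5735 0.1435 0.    ]
jig 0.34 [346.1 138.4] [0.6087 0.3924 0.    ]
jig 0.33 [296.8 170. ] [0.5628 0.1798 0.    ]
slot 0.98 [290.  172.1] [0.5697 0.1291 0.042 ]
pad_top 0.91 
[... 172 characters left out ...]
e 0.9 [324.4 196.9] [ 0.5661 -0.1718  0.    ]
plate 0.74 [278.9 196.7] [ 0.5678 -0.0421  0.    ]
plate 0.64 [327.1 251.7] [ 0.411  -0.1757  0.    ]
plate 0.18 [410.5 213.8] [ 0.5158 -0.4155  0.    ]
handle 0.83 [280.8 194.5] [ 0.5696 -0.0454  0.04  ]
handle 0.67 [327.  253.1] [ 0.4076 -0.1694  0.04  ]
handle 0.58 [328.6 195.3] [ 0.5663 -0.1777  0.04  ]
jig 0.62 [213.6 191.9] [0.5831 0.1438 0.    ]
slot 0.82 [213.  196.1] [0.5665 0.1419 0.042 ]
tumbler 0.75 [127.5 186.9] [0.5995 0.3891 0.    ]
tumbler 0.22 [212.5 194.3] [0.5762 0.147  0.    ]
pen_pot 0.66 [405.3 161.6] [ 0.6663 -0.4072  0.    ]
pen_pot 0.51 [214.5 195.8] [0.5719 0.1413 0.    ]
spool 0.7 [414.3 215.4] [ 0.5112 -0.4261  0.    ]
```

View pics/top.png

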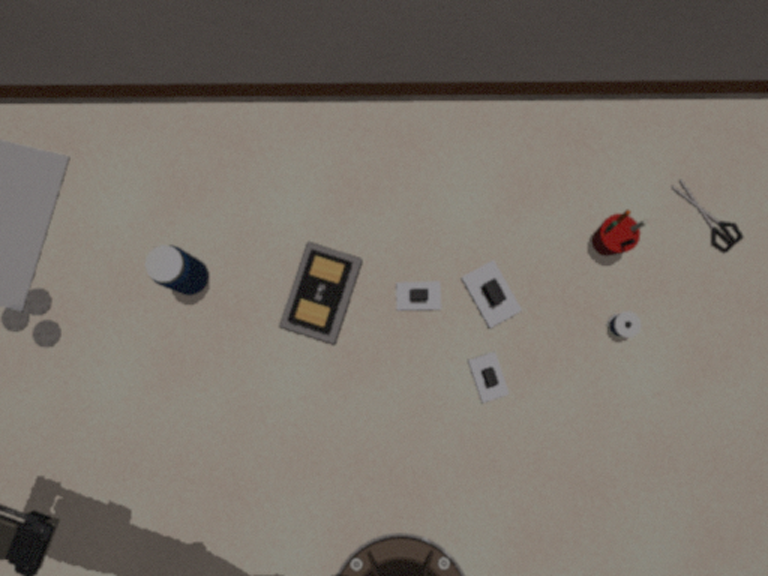

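View pics/scene.png

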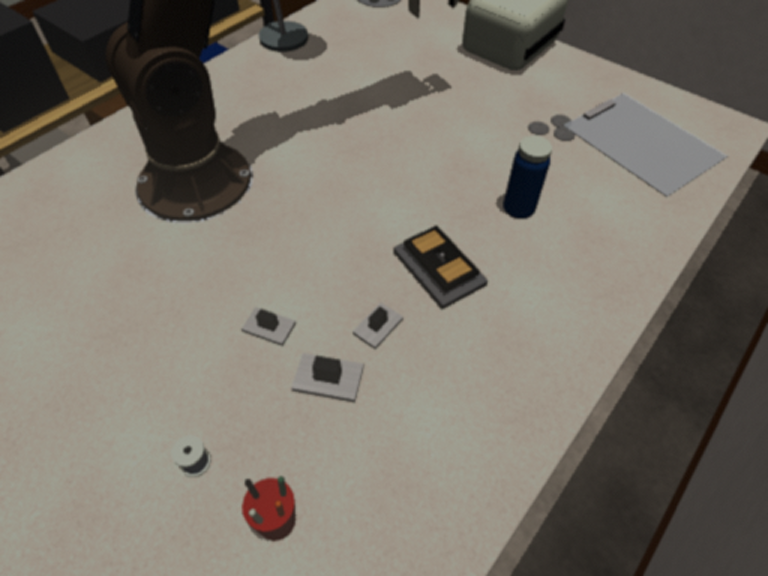

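The top view shows three plates, in 1.5x pixels: A (418,296), B (491,294) and C (489,377). The jig is at (320,292), with its pin and slot between the tags. Next I measure each plate's size and orientation.

```bash
python3 - <<'E'
from h import *
np.set_printoptions(precision=4,suppress=True)
p=arm.get_image("top");q=arm.get_image("scene");pickle.dump((p,q),open("p1.pkl","wb"))
def rect(r,p,z,tag):
    c=np.argwhere(r["region"])[:,::-1]
    X=np.array([ray(p,u,z)[:2] for u in c],np.float32)
    (cx,cy),(w,h),a=cv2.minAreaRect(X*1000)
    if w<h: w,h,a=h,w,a+90
    print(tag,round(r["conf"],2),px(r["centre"]).round(1),"c",round(cx,1),round(cy,1),"size",round(w,1),round(h,1),"ang",round((a+90)%180-90,1),"area",len(c))
for l,z in(("plate",.012),("jig",.018),("pad_top",.042)):
    for n,pp in(("top",p),("scene",q)):
        for r in arm.trace(l,pp)[:4]: rect(r,pp,z,n+" "+l)
# bright-pixel segmentation of plates in top
g=p["frame"].astype(int);hsv=cv2.cvtColor(p["frame"],cv2.COLOR_RGB2HSV)
cv2.imwrite("pics/crop.png",cv2.resize(p["frame"][150:280,180:360,::-1],(792,572),interpolation=cv2.INTER_CUBIC))
E
```

```text
top plate 0.7 [327.7 196.3] c 569.7 -178.8 size 112.9 72.4 ang 26.8 area 977
top plate 0.65 [328.4 248.9] c 413.8 -170.9 size 84.8 54.8 ang 18.2 area 587
top plate 0.62 [279.1 196.2] c 568.6 -41.9 size 85.0 56.8 ang 89.5 area 586
scene plate 0.91 [213.1 253.1] c 568.4 -180.3 size 112.8 74.7 ang 29.7 area 1086
scene plate 0.75 [251.7 215.1] c 569.5 -42.9 size 88.4 56.8 ang -89.8 area 552
scene plate 0.7 [178.6 216.3] c 415.2 -171.9 size 86.9 58.4 ang 17.2 area 565
scene plate 0.62 [293.5 172.6] c 561.5 161.8 size 153.5 92.2 ang -17.7 area 1134
top jig 0.67 [211.5 194. ] c 574.4 139.3 size 175.2 115.7 ang -17.0 area 2429
scene jig 0.85 [294.4 176. ] c 573.0 140.3 size 184.7 119.5 ang -18.4 area 1888
top pad_top 0.64 [210.8 193.6] c 574.8 141.1 size 143.7 83.7 ang -17.8 area 1503
scene pad_top 0.76 [296.6 172.8] c 573.9 139.3 size 147.2 86.8 ang -18.8 area 1153
scene pad_top 0.54 [292.2 177.7] c 582.8 122.0 size 178.4 114.7 ang -17.8 area 1886
scene pad_top 0.53 [125.6 304.1] c 512.9 -420.3 size 69.4 44.1 ang -7.4 area 509
```

View pics/crop.png

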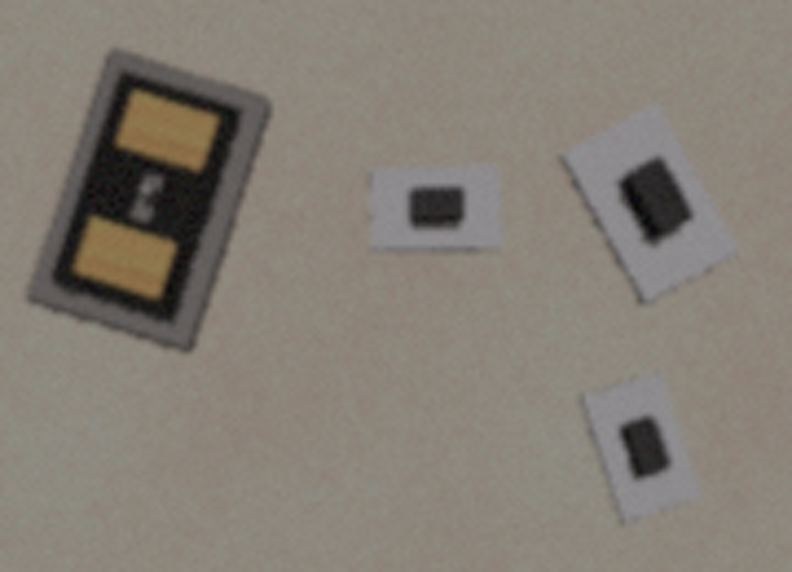

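The three candidate plates:
- A, pixel (279,196): 85x57 mm.
- B, pixel (328,196): 113x72 mm.
- C, pixel (328,249): 85x55 mm.

Only B fits 110x70, and the crop confirms it is the largest. It sits at about (0.569,-0.180) with yaw about 28°. The jig is at (0.574,0.140) with yaw about -17.8°.

```bash
cat >> h.py <<'E'
from scipy.spatial.transform import Rotation as Ro
def goto(pos,yaw):
    "delta in tool axes (cm), rotvec, to tool-down pose with tool x along +-yaw(deg)"
    s=arm.observe();R=Ro.from_rotvec(s["ee_rot"])
    best=None
    for k in(0,180):
        x=np.array([np.cos(np.radians(yaw+k)),np.sin(np.radians(yaw+k)),0]);z=np.array([0,0,-1.])
        T=Ro.from_matrix(np.c_[x,np.cross(z,x),z]);d=(R.inv()*T).as_rotvec()
        if best is None or np.linalg.norm(d)<np.linalg.norm(best): best=d
    print("pos",s["position"].round(4),"j7",s["joints"][6].round(2),"d_cm",(R.inv().apply(np.array(pos)-s["position"])*100).round(2),"rot",best.round(4),"F",s["force"].round(2),"tq",s["ft_torque"].round(3),"grip",s["gripper_force"],"w",round(s["width"]*.0918,4),"t",s["clock"])
    print("R",R.as_matrix().round(3).tolist())
E
python3 -c "
from h import *
goto([.569,-.18,.2],28)"
```

```text
pos [0.2124 0.5878 0.2267] j7 -0.08 d_cm [-59.63 -60.08   2.67] rot [-0.     -0.     -0.8355] F [-0.2   0.68  0.21] tq [0.03  0.016 0.01 ] grip 0.0 w 0.0918 t 1.3
R [[-0.94, 0.34, 0.0], [0.34, 0.94, -0.0], [-0.0, -0.0, -1.0]]
```

>>> {"method": "carry_out", "body": {
  "claw": [9.18,9.18,9.18,9.18,9.18,9.18,9.18,9.18,9.18,9.18,9.18,9.18,9.18,9.18,9.18,9.18,9.18,9.18,9.18,9.18],
  "delta_pos": [
    [-2.8,-2.8,0],
    [-2.8,-2.8,0],
    [-2.8,-2.8,0],
    [-2.8,-2.8,0],
    [-2.8,-2.8,0],
    [-2.8,-2.8,0],
    [-2.8,-2.8,0],
    [-2.8,-2.8,0],
    [-2.8,-2.8,0],
    [-2.8,-2.8,0],
    [-2.8,-2.8,0],
    [-2.8,-2.8,0],
    [-2.8,-2.8,0],
    [-2.8,-2.8,0],
    [-2.8,-2.8,0],
    [-2.8,-2.8,0],
    [-2.8,-2.8,0],
    [-2.8,-2.8,0],
    [-2.8,-2.8,0],
    [-2.8,-2.8,0]
  ],
  "angular": [
    [0,0,0],
    [0,0,0],
    [0,0,0],
    [0,0,0],
    [0,0,0],
    [0,0,0],
    [0,0,0],
    [0,0,0],
    [0,0,0],
    [0,0,0],
    [0,0,0],
    [0,0,0],
    [0,0,0],
    [0,0,0],
    [0,0,0],
    [0,0,0],
    [0,0,0],
    [0,0,0],
    [0,0,0],
    [0,0,0]
  ],
  "force": 30
}}

```text
clock: 3.3
position: [0.5493, -0.1307, 0.2269]
ee_rot: [0.542, 3.094, 0.0]
force: [1.2, 0.8, 0.1]
width: 0.999
gripper_force: 0.0
```

>>> {"method": "carry_out", "body": {
  "claw": [9.18,9.18,9.18,9.18,9.18,9.18,9.18],
  "delta_pos": [
    [0,0,0],
    [0,0,0],
    [0,0,0],
    [0,0,0],
    [0,0,0],
    [0,0,0],
    [0,0,0]
  ],
  "angular": [
    [0,0,-0.14],
    [0,0,-0.14],
    [0,0,-0.14],
    [0,0,-0.14],
    [0,0,-0.14],
    [0,0,-0.135],
    [0,0,0]
  ]
}}

```text
clock: 4.0
position: [0.5487, -0.1293, 0.2269]
ee_rot: [-0.762, 3.047, 0.0]
force: [-0.5, 0.6, -0.4]
width: 0.997
gripper_force: 0.0
```

```bash
python3 - <<'E'
from h import *
p=arm.get_image("wrist")
for r in arm.place_of("handle",p)[:2]: print("h",r["conf"],px(r["centre"]),ray(p,px(r["centre"]),.04))
for r in arm.trace("plate",p)[:2]:
    c=np.argwhere(r["region"])[:,::-1];X=np.array([ray(p,u,.012)[:2] for u in c],np.float32)*1000
    print("pl",r["conf"],cv2.minAreaRect(X),c.min(0),c.max(0))
goto([.569,-.18,.15],28)
save(p,"w1.png")
E
```

```text
h 0.9 [318.1056 217.8048] [ 0.56364342 -0.04076453  0.04      ]
h 0.76 [207.3088 161.2032] [ 0.56409854 -0.17854284  0.04      ]
pl 0.88 ((414.18707275390625, -167.22927856445312), (77.6968994140625, 53.781005859375), 17.579143524169922) [253   0] [317  78]
pl 0.78 ((565.4507446289062, -177.7896728515625), (109.27826690673828, 71.27288055419922), 28.086454391479492) [178 109] [242 203]
pos [ 0.5487 -0.1293  0.2267] j7 2.29 d_cm [ 0.56 -5.44  7.67] rot [ 0.0001  0.0001 -0.0044] F [-0.07  0.12  0.01] tq [ 0.037  0.026 -0.009] grip 0.0 w 0.0919 t 4.15
R [[-0.885, -0.466, 0.0], [-0.466, 0.885, 0.0], [-0.0, 0.0, -1.0]]
```

View pics/w1.png

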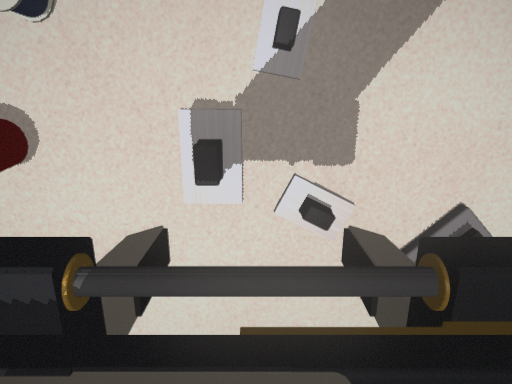

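The wrist view shows the target plate at (210,155), measured as 109x71 mm with yaw 28°. Both smaller look-alikes are clear of the fingers. I'll move above it and descend.

>>> {"method": "carry_out", "body": {
  "claw": [9.18,9.18,9.18,9.18,9.18,9.18,9.18,9.18,9.18,9.18,9.18,9.18],
  "delta_pos": [
    [0.38,-2.58,1.5],
    [0.38,-2.58,1.5],
    [0,0,3],
    [0,0,3],
    [0,0,3],
    [0,0,2],
    [0,0,2],
    [0,0,1.5],
    [0,0,1],
    [0,0,1],
    [0,0,1],
    [0,0,0]
  ],
  "angular": [
    [0,0,0],
    [0,0,0],
    [0,0,0],
    [0,0,0],
    [0,0,0],
    [0,0,0],
    [0,0,0],
    [0,0,0],
    [0,0,0],
    [0,0,0],
    [0,0,0],
    [0,0,0]
  ]
}}

```text
clock: 5.35
position: [0.5656, -0.1781, 0.0207]
ee_rot: [0.758, -3.047, -0.001]
force: [-0.4, 0.2, -0.3]
width: 1.002
gripper_force: 0.0
```

>>> {"method": "carry_out", "body": {
  "claw": [2,2,2,2,2,2,2,2,2,2],
  "delta_pos": [
    [0,0,0],
    [0,0,0],
    [0,0,0],
    [0,0,0],
    [0,0,0],
    [0,0,0],
    [0,0,0],
    [0,0,0],
    [0,0,0],
    [0,0,0]
  ],
  "angular": [
    [0,0,0],
    [0,0,0],
    [0,0,0],
    [0,0,0],
    [0,0,0],
    [0,0,0],
    [0,0,0],
    [0,0,0],
    [0,0,0],
    [0,0,0]
  ],
  "force": 40
}}

```text
clock: 6.35
position: [0.5662, -0.1784, 0.0217]
ee_rot: [0.759, -3.048, -0.0]
force: [0.4, -0.1, 0.2]
width: 0.279
gripper_force: 40.0
```

```bash
python3 -c "
from h import *
goto([.574,.140,.15],-17.8)"
```

```text
pos [ 0.5662 -0.1784  0.0217] j7 2.46 d_cm [-15.62  27.75 -12.83] rot [ 1.000e-04 -0.000e+00  7.988e-01] F [ 0.4  -0.15  0.18] tq [0.075 0.091 0.036] grip 39.998646466992795 w 0.0256 t 6.35
R [[-0.883, -0.469, -0.0], [-0.469, 0.883, 0.0], [0.0, 0.0, -1.0]]
```

>>> {"method": "carry_out", "body": {
  "claw": [2,2,2,2,2,2,2,2,2,2,2,2],
  "delta_pos": [
    [0,0,-1],
    [0,0,-2],
    [0,0,-3],
    [0,0,-3],
    [0,0,-2],
    [0,0,-1],
    [0,0,0],
    [0,0,0],
    [0,0,0],
    [0,0,0],
    [0,0,0],
    [0,0,0]
  ],
  "angular": [
    [0,0,0],
    [0,0,0],
    [0,0,0],
    [0,0,0.1],
    [0,0,0.1],
    [0,0,0.1],
    [0,0,0.1],
    [0,0,0.1],
    [0,0,0.1],
    [0,0,0.1],
    [0,0,0.1],
    [0,0,0]
  ]
}}

```text
clock: 7.55
position: [0.566, -0.178, 0.142]
ee_rot: [-0.49, -3.103, -0.0]
force: [0.2, -0.4, -3.4]
width: 0.284
gripper_force: 40.0
```

>>> {"method": "carry_out", "body": {
  "claw": [2,2,2,2,2,2,2,2,2,2],
  "delta_pos": [
    [0.5,1.5,0],
    [0.7,2.4,0],
    [0.7,2.4,0],
    [0.7,2.4,0],
    [0.7,2.4,0],
    [0.7,2.4,0],
    [0.7,2.4,0],
    [0.5,1.5,0],
    [0,0,0],
    [0,0,0]
  ],
  "angular": [
    [0,0,0],
    [0,0,0],
    [0,0,0],
    [0,0,0],
    [0,0,0],
    [0,0,0],
    [0,0,0],
    [0,0,0],
    [0,0,0],
    [0,0,0]
  ]
}}

```text
clock: 8.55
position: [0.5699, 0.0031, 0.1418]
ee_rot: [-0.486, -3.104, 0.001]
force: [-0.1, -0.3, -3.8]
width: 0.279
gripper_force: 40.0
```

```bash
python3 - <<'E'
from h import *
P={n:arm.get_image(n) for n in("wrist","scene","top")}
pickle.dump(P,open("p2.pkl","wb"))
for n,p in P.items():
    for r in arm.place_of("slot",p)[:1]: print(n,"slot",r["conf"],px(r["centre"]),ray(p,px(r["centre"]),.042))
    for l,z in(("pad_top",.042),("jig",.018),("plate",.13)):
      for r in arm.trace(l,p)[:2]:
        c=np.argwhere(r["region"])[:,::-1];X=np.array([ray(p,u,z)[:2] for u in c],np.float32)*1000
        print(n,l,round(r["conf"],2),px(r["centre"]),np.round(cv2.minAreaRect(X)[0]+cv2.minAreaRect(X)[1],1),cv2.minAreaRect(X)[2],c.min(0),c.max(0))
goto([.574,.140,.15],-17.8)
a=P["wrist"]["frame"][:,:,::-1]
u=proj(P["scene"],[.574,.14,.042]).astype(int)
b=P["scene"]["frame"][u[1]-40:u[1]+40,u[0]-50:u[0]+50,::-1]
cv2.imwrite("pics/w2.png",cv2.resize(np.hstack([a,cv2.resize(b,(480,384),interpolation=cv2.INTER_CUBIC)]),(800,310)))
u=proj(P["top"],[.574,.14,.042]).astype(int);print(u)
E
```

```text
wrist slot 0.87 [421.376 141.504] [0.56935688 0.13977722 0.042     ]
wrist pad_top 0.66 [427.8784 130.9824] [569.2 140.9  85.2 139.9] 72.03829956054688 [362  44] [494 224]
wrist jig 0.79 [408.8832 125.184 ] [569.6 142.2 116.2 168.7] 71.8119888305664 [337  29] [494 229]
wrist plate 0.96 [256.1024 197.184 ] [569.4   3.1  70.5 112.3] 72.35709381103516 [187 136] [323 322]
wrist plate 0.69 [429.2096 131.4048] [545.  101.8  55.4  91.6] 71.74369812011719 [362  45] [495 224]
scene slot 0.82 [291.2768 169.9968] [0.56789096 0.13796249 0.042     ]
scene pad_top 0.74 [299.3152 176.9088] [584.  136.2  86.  131.9] 71.21176147460938 [277 154] [319 192]
scene jig 0.59 [299.008  180.2112] [573.2 139.5 117.  183.8] 71.16700744628906 [276 150] [324 205]
scene plate 0.73 [266.1888 187.008 ] [584.7  -4.1  75.5  90.8] 71.31961822509766 [246 168] [287 201]
scene plate 0.64 [249.1904 213.8112] [ 616.1 -103.3   48.5   77.4] 0.867831826210022 [235 202] [267 231]
top slot 0.81 [214.016  192.8832] [0.57541964 0.13906411 0.042     ]
top pad_top 0.85 [210.688 196.8  ] [574.6 141.8  80.5 138.7] 71.31439208984375 [193 166] [228 221]
top jig 0.63 [211.2   196.992] [573.9 141.5 110.8 168.9] 71.95611572265625 [187 161] [235 228]
top plate 0.64 [326.1952 249.6   ] [ 414.5 -153.7   75.7   50.9] 17.629335403442383 [314 235] [339 267]
pos [0.5701 0.0032 0.1417] j7 1.41 d_cm [ 3.83 13.14 -0.83] rot [ 0.     -0.     -0.0011] F [-0.23  0.35 -3.36] tq [0.    0.021 0.011] grip 39.99850980006158 w 0.0259 t 9.3
R [[-0.952, 0.307, 0.0], [0.307, 0.952, 0.0], [0.0, 0.0, -1.0]]
[213 193]
```

View pics/w2.png

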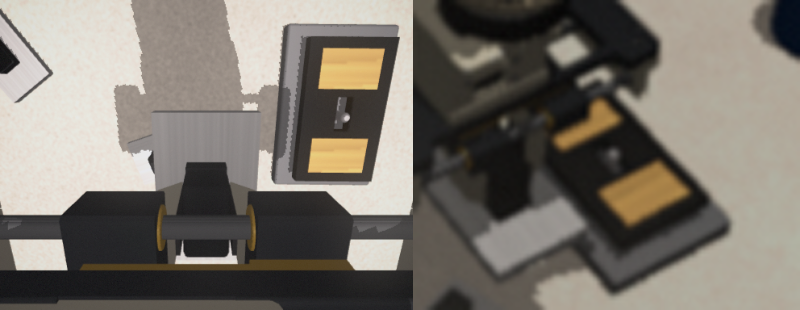

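The wrist view shows the pin's bright tip at about (428,146), below the middle of the slot at about (421,141). The held plate is centred under the tool. I'll zoom in on the pin.

```bash
python3 - <<'E'
from h import *
p=pickle.load(open("p2.pkl","rb"))["wrist"]
x0,y0,x1,y1=395,105,460,185
im=cv2.resize(p["frame"][y0:y1,x0:x1,::-1],None,fx=7,fy=7,interpolation=cv2.INTER_CUBIC)
im=np.hstack([im[:, :, :]]);im=np.clip(im*1.5,0,255).astype(np.uint8)
c=np.array([.5693,.1405]);a=np.radians(-18);e=np.array([np.cos(a),np.sin(a)])
for t in(-9,-6,-3,0,3,6,9):
    u=(proj(p,[*(c+e*t/1000),.049])-[x0,y0]+.5)*7
    cv2.circle(im,tuple(u.astype(int)),2,(0,0,255) if t else (0,255,0),-1)
    print(t,proj(p,[*(c+e*t/1000),.049]))
cv2.imwrite("pics/pin.png",im)
E
```

```text
-9 [428.56943445 130.41287265]
-6 [427.97028812 134.4190358 ]
-3 [427.37516867 138.39827334]
0 [426.78403565 142.35085583]
3 [426.19684913 146.27705019]
6 [425.61356974 150.1771198 ]
9 [425.03415859 154.05132454]
```

View pics/pin.png

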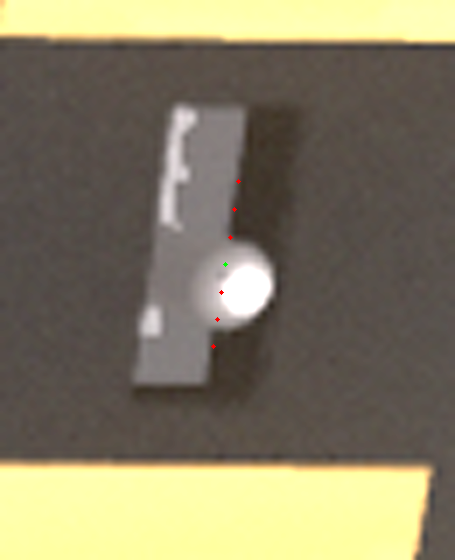

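```bash
python3 - <<'E'
from h import *
p=pickle.load(open("p2.pkl","rb"))["wrist"]
g=cv2.cvtColor(p["frame"],cv2.COLOR_RGB2GRAY)[125:165,415:445];m=(g>200).astype(np.uint8)
n,l,s,c=cv2.connectedComponentsWithStats(m);k=1+np.argmax(s[1:,4]);u=c[k]+[415,125];print(u,s[k])
X=ray(p,u,.049);print("pin",X)
a=np.radians(-18);e=np.array([np.cos(a),np.sin(a)]);f=np.array([-e[1],e[0]])
d=X[:2]-[.5693,.1405];print("in jig x,y mm",d@e*1e3,d@f*1e3)
print("plate c",X[:2]); goto([X[0],X[1],.12],-18)
E
```

```text
[429.5 146. ] [12 19  6  5 22]
pin [0.57271363 0.14201616 0.049     ]
in jig x,y mm 2.7780358651337305 2.4968248557249915
plate c [0.57271363 0.14201616]
pos [0.5701 0.0032 0.1417] j7 1.41 d_cm [ 4.01 13.29  2.17] rot [ 0.     -0.      0.0023] F [-0.23  0.35 -3.36] tq [0.    0.021 0.011] grip 39.99850980006158 w 0.0259 t 9.3
R [[-0.952, 0.307, 0.0], [0.307, 0.952, 0.0], [0.0, 0.0, -1.0]]
```

>>> {"method": "carry_out", "body": {
  "claw": [2,2,2,2,2,2,2,2,2,2,2,2,2,2],
  "delta_pos": [
    [0.4,1.3,0],
    [0.6,2,0],
    [0.6,2,0],
    [0.6,2,0],
    [0.6,2,0],
    [0.6,2,0],
    [0.4,1.3,0],
    [0.2,0.7,0],
    [0,0,1.5],
    [0,0,1.5],
    [0,0,1.2],
    [0,0,1],
    [0,0,0],
    [0,0,0]
  ],
  "angular": [
    [0,0,0],
    [0,0,0],
    [0,0,0],
    [0,0,0],
    [0,0,0],
    [0,0,0],
    [0,0,0],
    [0,0,0],
    [0,0,0],
    [0,0,0],
    [0,0,0],
    [0,0,0],
    [0,0,0],
    [0,0,0]
  ]
}}

```text
clock: 10.7
position: [0.573, 0.1418, 0.0898]
ee_rot: [0.489, 3.103, -0.0]
force: [-0.4, -0.5, -2.9]
width: 0.282
gripper_force: 40.0
```

```bash
python3 - <<'E'
from h import *
goto([.5727,.142,.0705],-18)
p=arm.get_image("wrist")
for l,z in(("plate",.082),("jig",.018),("pad_top",.042)):
  for r in arm.trace(l,p)[:1]:
    c=np.argwhere(r["region"])[:,::-1];X=np.array([ray(p,u,z)[:2] for u in c],np.float32)*1000
    print(l,round(r["conf"],2),cv2.minAreaRect(X),c.min(0),c.max(0))
save(p,"w3.png")
E
```

```text
pos [0.573  0.1418 0.0898] j7 1.21 d_cm [0.04 0.01 1.93] rot [-0.0001  0.0001  0.0019] F [-0.44 -0.5  -2.91] tq [-0.02  -0.029  0.039] grip 39.998485785909 w 0.0259 t 10.7
R [[-0.952, 0.307, 0.0], [0.307, 0.952, -0.0], [-0.0, -0.0, -1.0]]
plate 0.71 ((570.5612182617188, 142.71905517578125), (69.33660125732422, 109.01555633544922), 72.10942077636719) [188 136] [324 321]
jig 0.63 ((543.4605102539062, 152.4897003173828), (108.04756164550781, 113.23487854003906), 71.645263671875) [178  78] [337 236]
pad_top 0.79 ((513.684326171875, 162.2098388671875), (79.95795440673828, 21.619247436523438), 72.10760498046875) [193 101] [323 137]
```

View pics/w3.png

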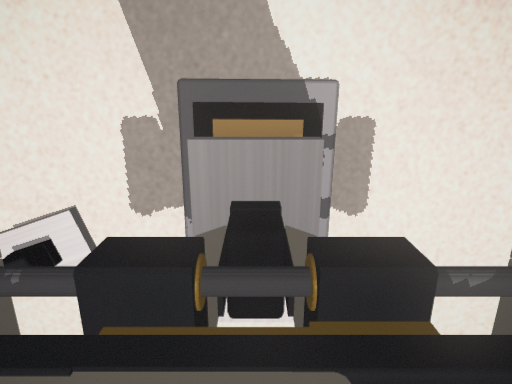

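The plate is over the pad, square with it and centred to about 1 mm (plate columns 188–324, pad columns 193–323). I'll lower it slowly.

>>> {"method": "carry_out", "body": {
  "claw": [2,2,2,2,2,2,2,2],
  "delta_pos": [
    [-0.05,0.05,0.5],
    [0,0,0.5],
    [0,0,0.4],
    [0,0,0.3],
    [0,0,0.1],
    [0,0,0.1],
    [0,0,0.05],
    [0,0,0]
  ],
  "angular": [
    [0,0,0],
    [0,0,0],
    [0,0,0],
    [0,0,0],
    [0,0,0],
    [0,0,0],
    [0,0,0],
    [0,0,0]
  ]
}}

```text
clock: 11.7
position: [0.5735, 0.1424, 0.0703]
ee_rot: [0.488, 3.103, 0.0]
force: [-0.0, -0.2, -3.1]
width: 0.279
gripper_force: 40.0
```

>>> {"method": "carry_out", "body": {
  "claw": [2,2,2],
  "delta_pos": [
    [0,0,0.05],
    [0,0,0.05],
    [0,0,0]
  ],
  "angular": [
    [0,0,0],
    [0,0,0],
    [0,0,0]
  ]
}}

```text
clock: 12.0
position: [0.5734, 0.1424, 0.0692]
ee_rot: [-0.488, -3.103, -0.0]
force: [-0.3, 0.7, -2.7]
width: 0.283
gripper_force: 40.0
```

>>> {"method": "carry_out", "body": {
  "claw": [2,2],
  "delta_pos": [
    [0,0,0.1],
    [0,0,0]
  ],
  "angular": [
    [0,0,0],
    [0,0,0]
  ]
}}

```text
clock: 12.2
position: [0.5734, 0.1424, 0.0681]
ee_rot: [-0.488, -3.103, -0.0]
force: [-0.9, 0.6, -3.2]
width: 0.279
gripper_force: 40.0
```

>>> {"method": "carry_out", "body": {
  "claw": [2,2,2],
  "delta_pos": [
    [0,0,0.1],
    [0,0,0.1],
    [0,0,0]
  ],
  "angular": [
    [0,0,0],
    [0,0,0],
    [0,0,0]
  ]
}}

```text
clock: 12.5
position: [0.5734, 0.1423, 0.066]
ee_rot: [-0.488, -3.103, 0.0]
force: [-0.4, -0.6, -2.3]
width: 0.282
gripper_force: 40.0
```

>>> {"method": "carry_out", "body": {
  "claw": [2,2,2],
  "delta_pos": [
    [0,0,0.1],
    [0,0,0.1],
    [0,0,0]
  ],
  "angular": [
    [0,0,0],
    [0,0,0],
    [0,0,0]
  ]
}}

```text
clock: 12.8
position: [0.5734, 0.1424, 0.0641]
ee_rot: [-0.488, -3.103, 0.0]
force: [-0.3, -0.3, -3.2]
width: 0.282
gripper_force: 40.0
```

```bash
python3 -c "
from h import *
goto([.5735,.1424,.0637],-18)"
```

```text
pos [0.5734 0.1424 0.0641] j7 1.22 d_cm [-0.01  0.01  0.04] rot [-0.0001 -0.0002  0.0023] F [-0.35 -0.31 -3.25] tq [-0.052 -0.007 -0.066] grip 39.99854476656765 w 0.0259 t 12.8
R [[-0.952, 0.307, -0.0], [0.307, 0.952, -0.0], [0.0, -0.0, -1.0]]
```

>>> {"method": "carry_out", "body": {
  "claw": [2,2,2,2],
  "delta_pos": [
    [0,0,0.1],
    [0,0,0.1],
    [0,0,0],
    [0,0,0]
  ],
  "angular": [
    [0,0,0],
    [0,0,0],
    [0,0,0],
    [0,0,0]
  ]
}}

```text
clock: 13.2
position: [0.5735, 0.1424, 0.0624]
ee_rot: [0.488, 3.103, 0.0]
force: [-1.8, -0.3, 2.6]
width: 0.28
gripper_force: 40.0
```

>>> {"method": "carry_out", "body": {
  "claw": [2,2,2,2],
  "delta_pos": [
    [0,0,0.1],
    [0,0,0.1],
    [0,0,0],
    [0,0,0]
  ],
  "angular": [
    [0,0,0],
    [0,0,0],
    [0,0,0],
    [0,0,0]
  ]
}}

```text
clock: 13.6
position: [0.5735, 0.1424, 0.0603]
ee_rot: [0.488, 3.103, 0.0]
force: [-3.4, -0.1, 3.6]
width: 0.281
gripper_force: 40.0
```

```bash
python3 - <<'E'
from h import *
F=[]
for i in range(6):
    p=arm.get_image("wrist" if i<5 else "scene");s=arm.observe();F.append(np.r_[s["force"],s["ft_torque"]])
print(np.mean(F,0).round(2),np.std(F,0).round(2))
goto([.5735,.1424,.0587],-18)
u=proj(p,[.574,.14,.05]).astype(int)
save(p,"s3.png",(u[0]-55,u[1]-50,u[0]+55,u[1]+40),6)
w=arm.get_image("wrist")
for r in arm.trace("plate",w)[:1]:
    for z in (.05,):
        c=np.argwhere(r["region"])[:,::-1];X=np.array([ray(w,u,z)[:2] for u in c],np.float32)*1000
        print(cv2.minAreaRect(X))
E
```

```text
[-2.11 -0.5   3.96 -0.09  0.45  0.01] [0.44 0.42 0.36 0.02 0.02 0.04]
pos [0.5736 0.1424 0.0603] j7 1.23 d_cm [0.01 0.   0.16] rot [0.0001 0.0001 0.0022] F [-1.51 -0.51  3.67] tq [-0.097  0.442  0.01 ] grip 39.998658704571426 w 0.0255 t 13.9
R [[-0.952, 0.307, 0.0], [0.307, 0.952, 0.0], [-0.0, 0.0, -1.0]]
((572.3831787109375, 142.70277404785156), (69.82256317138672, 111.32627868652344), 72.2910385131836)
```

View pics/s3.png

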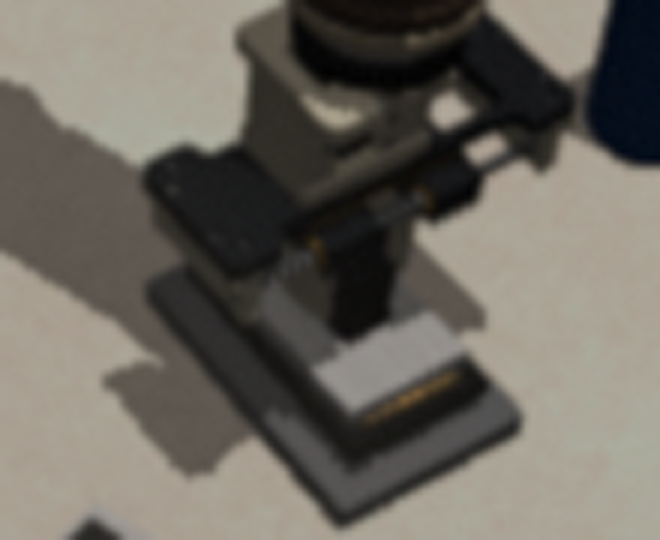

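>>> {"method": "carry_out", "body": {
  "claw": [2,2,2,2],
  "delta_pos": [
    [0.03,0,0],
    [0,0,0.1],
    [0,0,0],
    [0,0,0]
  ],
  "angular": [
    [0,0,0],
    [0,0,0],
    [0,0,0],
    [0,0,0]
  ]
}}

```text
clock: 14.4
position: [0.5735, 0.1424, 0.0593]
ee_rot: [0.488, 3.103, 0.0]
force: [-0.4, -1.1, 5.5]
width: 0.279
gripper_force: 40.0
```

```bash
cat > f.py <<'E'
from h import *
F=[];Z=[]
for i in range(6):
    p=arm.get_image("wrist");s=arm.observe();F.append(np.r_[s["force"],s["ft_torque"]]);Z.append(s["position"])
print(np.mean(F,0).round(2),np.mean(Z,0).round(5),s["clock"])
E
python3 f.py
```

```text
[-0.82 -0.69  5.52 -0.16  0.24 -0.02] [0.57353 0.14239 0.05936] 14.7
```

>>> {"method": "carry_out", "body": {
  "claw": [2,2,2,2],
  "delta_pos": [
    [0.02,0,0],
    [0,0,0.1],
    [0,0,0],
    [0,0,0]
  ],
  "angular": [
    [0,0,0],
    [0,0,0],
    [0,0,0],
    [0,0,0]
  ]
}}

```text
clock: 15.1
position: [0.5735, 0.1424, 0.0585]
ee_rot: [0.488, 3.102, 0.0]
force: [-0.4, -1.0, 6.7]
width: 0.284
gripper_force: 40.0
```

```bash
python3 f.py; python3 - <<'E'
from h import *
w=arm.get_image("wrist")
for l,z in(("plate",.049),("pad_top",.037),("jig",.018)):
  for r in arm.trace(l,w)[:1]:
    c=np.argwhere(r["region"])[:,::-1];X=np.array([ray(w,u,z)[:2] for u in c],np.float32)*1000
    print(l,cv2.minAreaRect(X))
save(w,"w5.png",(150,40,370,340),2)
E
```

```text
[-0.55 -1.03  6.19 -0.24  0.25  0.01] [0.57352 0.14239 0.05848] 15.4
plate ((550.6673583984375, 16.570146560668945), (44.462894439697266, 47.37126922607422), 0.652820885181427)
pad_top ((570.0443115234375, 143.59024047851562), (79.61221313476562, 139.0402374267578), 71.48318481445312)
jig ((570.2864379882812, 143.71548461914062), (107.65989685058594, 168.64247131347656), 71.78459167480469)
```

View pics/w5.png

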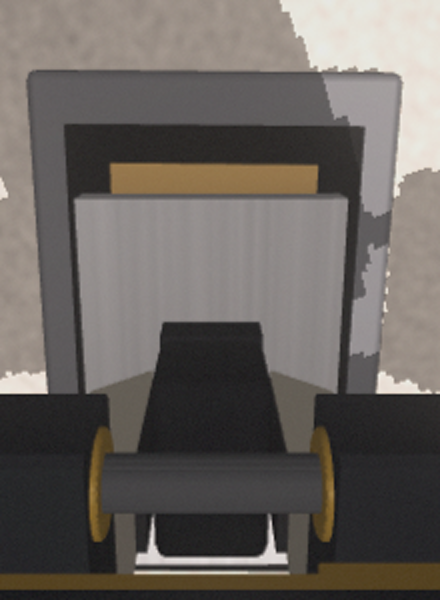

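The plate is flat, square and centred on the pad. Its edges run parallel to the pad's, with even margins. The pad has sunk about 4.1 mm by force and 5.2 mm by height, so I'll press slightly further and then hand in.

>>> {"method": "carry_out", "body": {
  "claw": [2,2,2,2,2],
  "delta_pos": [
    [0,0,0.04],
    [0,0,0],
    [0,0,0],
    [0,0,0],
    [0,0,0]
  ],
  "angular": [
    [0,0,0],
    [0,0,0],
    [0,0,0],
    [0,0,0],
    [0,0,0]
  ]
}}

```text
clock: 16.1
position: [0.5735, 0.1424, 0.0581]
ee_rot: [0.488, 3.102, 0.0]
force: [-1.2, -1.4, 7.0]
width: 0.279
gripper_force: 40.0
```

```bash
python3 f.py; python3 -c "
from cell import arm
print(arm.sign_off())"
```

```text
[-1.1  -0.99  6.56 -0.24  0.27  0.03] [0.57353 0.14239 0.05813] 16.4
the job is handed in; nothing more can be done
None
```

I handed the job in at 16.4 s with the 110x70 mm plate on the locating pin, flat and square on the pad, still held at 40 N grip with the pad sunk about 4.5–5.5 mm (estimated from force and height); no verdict came back.

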